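# Open a chiller's filler

### The arm

A 6-joint arm with a two-finger parallel gripper is mounted at the origin on the work surface. World frame = base frame: x ahead of the robot, y to its left, z up, the work surface at z = 0. Lengths are in m, angles in rad, forces in N, time in s.
With the tool pointing down it reaches from about 0.25 to 0.775 m from the base axis. Payload 4 kg.
Tool frame: the origin (TCP) lies midway between the tips of the shut fingers; the grasp point (between the pads) lies 19 mm behind it; y points along the fingers, z is the direction in which the jaws open and shut, and the axes are right-handed (so a half turn about y gives the same grasp; the last joint's range is limited). The gripper opens to 94 mm and grips with 3 to 60 N. Pads are 16 mm wide; open, the fingers measure 119 mm over their backs; the gripper's body (75 mm by 177 mm) begins 78 mm behind the grasp point.
Start: joints at [-1.242, 0.087, 1.371, -0, 1.684, -0.103], TCP at [0.23, -0.5, 0.168] pointing down, gripper open.
Joint ranges: [-3.1, 3.1], [-0.76, 2.03], [0.27, 2.55], [-1.08, 4.22], [0.17, 2.65], [-2.57, 2.57]. Speed limits (rad/s): [2.79, 2.79, 3.14, 3.14, 3.14, 3.14].

### API

Orientations are given as a 3x3 rotation matrix whose columns are the frame's x, y, z axes.
In Python, from cell import * gives the robot as it stands. The module is installed in compiled form; this text tells all that it offers.
- The arm moves only by the tool jog_arm, never from a script. Its argument "commands" is text: rows parted by semicolons, each of 7 numbers parted by spaces: the shift along the tool's x, y, z in units of 20 mm (1.0 is 20 mm), then the turn, a rotation vector about the tool's x, y, z in units of 0.1 rad (1.0 is 0.1 rad), then the gripper's target within -1 to 1 (shut at 1, half-way at 0, fully open at -1). In form: dx dy dz ax ay az grip; .... A call has exactly 5 rows; each row shifts and turns the commanded pose from where the row before left it, along the tool's axes as they then stand; what a row does not reach is not made up. A row lasts 1/8 s, in which the tool goes at most 62.5 mm and 10.7 degrees, less where a joint would pass 70% of its speed; a pose out of reach is approached as far as the arm can. A call with a number of a shift or a turn outside -1 to 1 is refused whole. A call with a gripper value outside its range is refused whole. The fingers move at their own pace and stop on an object; "squeeze" is the grip in N (left out, the last holds). Time passes only in rows, so rows that do not move let the fingers close, or fill a call up. It gives the time, the measured TCP pose, the force and the opening at its end, in the units of the state.
- read_state(): the state, without advancing time (a new reading comes with each control period).
- read_camera(name): name is "side" or "top"; returns (picture, depth): 420x560x3 uint8, blue, green, red; 420x560 float32, m along the optical axis (not along the pixel's ray), 0 where there is no reading.
- camera_model(name): a dict with "fx", "fy", "cx", "cy" (pixels), "rvec" (rotation vector, rad) and "tvec" (3), from world to camera coordinates, as OpenCV has them. Camera axes: x right, y down, z forward; pixel columns grow to the right and rows downward; lengths in m; the calibration is good to about 2 mm. A picture is of the moment at which its call begins. camera_model takes no time and is no camera call.
- finish_job(): hands the job in, once; it reports no verdict.
Trained networks look in the newest picture that a camera, given by its name, has taken for a name from the list of things; names that differ only in an ending like _2 or _b are one class to them, and where a whole thing is asked for, a point or a joint stands for the part that bears it (a point fixed in the world has none). Each returns a list of dicts, best first, with "conf" (0 to 1); they miss things now and then, are a little off and sometimes report something else, mostly with a low value. They report only what shows in the picture. A call takes as long as a camera call. They do not tell look-alikes from the thing itself.
- trace(camera, label): "mask" (420x560 bool, what is visible of it) and "centre" ([column, row] in pixels, amid what is visible of it).
The state is a dict: "t": time; "joints": joint angles; "qvel": joint speeds; "joint_efforts": joint torques, N m; "tcp_pos": TCP position; "tcp_rot": TCP orientation; "force": force on the tool from outside, world axes, zero at the start; "wrist_torque": the same for the moment, N m; "grip_width": opening from 0.0 (shut) to 1.0 (fully open).
Only numpy, scipy, OpenCV 4.12 (cv2) and the standard library are available. Lean on these libraries where they do the work, as an engineer would, in place of code of your own. Each camera call takes 0.05 s, during which the arm holds its last target. There are 200 camera calls.

### The job

The small benchtop chiller is to be topped up. Lift the flip-top filler cover by its tab and swing it right back, well past upright, near its stop, where it stays by itself; then turn the winged cap underneath anticlockwise until you feel it meet its stop, without wrenching it against the neck, and lift it straight off. Set the cap down the right way up in the metal tray, do not drop it, and leave the tip box, the stack of dishes and the bottle where they stand.

Things in the scene. Friction and masses are not known exactly. Their poses are not given: they have to be found in the camera images.
- chiller: White benchtop recirculating chiller, fixed, 260 mm deep (its x) by 200 mm wide (its y), flat deck 170 mm above its origin, the centre of its underside on the work surface. Its front (-x of its frame, control panel) looks roughly to the robot. The filler stands on the deck at x -45 mm, y 0 in its frame.
- cover (a joint): Opening angle of the grey flip-top filler cover, rad: 0 closed, 2.3 laid right back against its stop (upright is 1.57). Stiff hinge (0.16 N m, some 1.5 N at the tab), no spring: it stays where it is left. The cover is a hood over the cap, 98 mm long, 92 mm wide, 54 mm high, open below, hinged at the back; closed, its lower rim is 28 mm below and its top 28 mm above the hinge line.
- cover_tab (a point): Middle of the thumb tab that sticks out forward from the top of the cover's front wall: 26 mm wide (chiller's y), 7 mm thick, standing out 30 mm from the wall. This point is 17 mm out from the wall and, closed, 46 mm above the deck. It moves with the cover.
- cover_hinge (a point): Middle of the cover's hinge line, fixed on the chiller, 30 mm above the deck. The hinge line runs along the chiller's y axis. Closed, the tab point lies 115 mm in front of it (-x of the chiller) and 16 mm above it; opening swings the tab up and back (to the chiller's +x).
- cap_grip (a point): Middle of the upright wing on top of the black filler cap, on its axis (z up); loose, 60 g. Wing: 44 mm long (x), 12 mm thick (y), 22 mm high above the cap's flat top (z -10 to +12 mm here). Fluted skirt below: 50 mm across, 24 mm high. Screwed on, this point is about 39 mm above the deck, hidden under the closed cover, the wing within 0.1 rad of the chiller's x axis.
- cap_foot (a point): Centre of the cap's underside, 34 mm below the wing's middle. A sprung rubber seal in the neck pushes the cap up: it takes about 0.3 N m to turn, and pops up about 2 mm more, with 6 N, as it comes free. At the stop the moment rises steeply: keep it below 0.8 N m. Locked lugs bear at most 20 N of upward pull.
- neck_axis (a point): Centre of the filler neck's mouth, fixed, 20 mm above the deck; 39 mm across its threads. How far the cap is screwed on differs each time and cannot be seen: turn it 17 to 85 degrees anticlockwise from above (it rises 1 mm or less) until its lugs meet hard stops in the entry slots. It lifts off only there, at most 5 degrees short of the stop; it is clear once lifted 20 mm.
- tray_in (a point): Centre of the flat inner floor of the shallow open metal tray on the work surface, 3 mm above the surface; the tray is 150 mm (x) by 110 mm (y) by 18 mm high, walls 3 mm, loose, 450 g.
- tipbox: Bystander: grey tip box with a white lid, 125 by 85 by 72 mm high, loose; origin at the centre of its underside.
- dishes: Bystander: stack of three filled culture dishes, 90 mm across, 48 mm high, loose; origin at the centre of its underside.
- reagent: Bystander: amber reagent bottle with a white cap, 66 mm across, 140 mm high, loose; origin at the centre of its underside.
Not all that is in view belongs to the job. Several things look just like the part that bears tray_in: the one meant starts nearest to the robot's base.

How it is judged:
By the outcome, as a careful person would: the job done as asked, in the order asked, and still so for the second after the job is handed in, with the robot touching nothing.
It also fails if it takes over 72 s, if anything falls off the work surface, if the arm or the gripper's body presses on something with over 40 N, if the wrist force passes 120 N, or if a joint passes its speed limit or range.

## Working session

There is one attempt and no reset: what is moved stays moved. The work goes in short steps, Python scripts to look and compute and a tool call to move; the robot and the scene stay as the last step left them, time stands still between calls to the robot, and variables do not carry over. Pictures are saved under pics/ and viewed, on a budget of 10 in all, crops included, one or two more only if the job needs it, and the job is handed in when it is done.

Besides the shell and the picture viewer there is one more tool, called after "Request:" in YAML: its name, and indented under it one key for each argument. jog_arm: Moves the arm, as the interface text tells. Shifts and turns lie within -1 to 1; 1 stands for 20 mm of shift or 0.1 rad of turn. Its arguments: {"type":"object","properties":{"commands":{"type":"string"},"squeeze":{"type":"number"}},"required":["commands"]}

```bash
mkdir -p pics; cat > h.py <<'E'
from cell import *
import numpy as np, cv2
def cloud(n,d):
    m=camera_model(n);R=cv2.Rodrigues(np.array(m["rvec"],float))[0];t=np.array(m["tvec"],float).ravel()
    v,u=np.mgrid[0:420,0:560]
    p=np.stack([(u-m["cx"])/m["fx"]*d,(v-m["cy"])/m["fy"]*d,d],-1)
    w=(p-t)@R
    w[d<=0]=np.nan
    return w
def proj(n,P):
    m=camera_model(n);K=np.array([[m["fx"],0,m["cx"]],[0,m["fy"],m["cy"]],[0,0,1]])
    return cv2.projectPoints(np.array(P,float).reshape(-1,3),np.array(m["rvec"],float),np.array(m["tvec"],float),K,None)[0].reshape(-1,2)
E
python3 - <<'E'
from h import *
ims=[]
for n in("top","side"):
    im,d=read_camera(n);np.savez(f"{n}0.npz",im=im,d=d);w=cloud(n,d);cv2.imwrite(f"pics/{n}0.png",im)
    for l in("chiller","cover","cover_tab","tray_in","tipbox","dishes","reagent"):
        for r in trace(n,l)[:4]:
            q=w[r["mask"]];q=q[~np.isnan(q[:,0])]
            print(n,l,round(r["conf"],2),np.round(r["centre"]),r["mask"].sum(),np.round(np.median(q,0),3),np.round(np.percentile(q,2,0),3),np.round(np.percentile(q,98,0),3))
s=read_state();print(s)
E
```

```text
top chiller 0.68 [243. 196.] 8198 [0.569 0.007 0.171] [ 0.444 -0.099  0.12 ] [0.708 0.12  0.23 ]
top cover 0.71 [234. 211.] 1750 [0.527 0.027 0.228] [ 0.465 -0.024  0.206] [0.582 0.072 0.231]
top cover_tab 0.89 [233. 210.] 1813 [0.527 0.026 0.227] [ 0.465 -0.024  0.172] [0.582 0.072 0.231]
top tray_in 0.73 [419. 173.] 2061 [ 0.646 -0.493  0.003] [ 0.571 -0.552 -0.002] [ 0.719 -0.43   0.019]
top tray_in 0.67 [428. 257.] 2091 [ 0.402 -0.513  0.003] [ 0.329 -0.572 -0.002] [ 0.476 -0.449  0.019]
top tray_in 0.55 [363. 248.] 2073 [ 0.423 -0.318  0.003] [ 0.351 -0.377 -0.002] [ 0.496 -0.259  0.019]
top tray_in 0.38 [234. 212.] 1807 [0.527 0.028 0.228] [ 0.463 -0.024  0.174] [0.583 0.072 0.231]
top tipbox 0.9 [136. 234.] 1693 [0.466 0.318 0.071] [0.408 0.286 0.007] [0.528 0.367 0.076]
top tipbox 0.71 [242. 193.] 8287 [0.569 0.007 0.171] [ 0.442 -0.102  0.072] [0.708 0.12  0.23 ]
top dishes 0.91 [134. 169.] 919 [0.659 0.338 0.047] [0.62  0.301 0.001] [0.702 0.386 0.051]
top dishes 0.33 [242. 195.] 8057 [0.57  0.007 0.171] [ 0.444 -0.099  0.147] [0.707 0.118 0.23 ]
top reagent 0.68 [362. 161.
[... 1188 characters left out ...]
68362963e+00, -1.03134087e-01]), 'qvel': array([-6.68498522e-04,  1.92108444e-03,  1.50003030e-03,  1.64907147e-05,
       -9.85802546e-04, -4.30203578e-04]), 'joint_efforts': array([-6.19869297e-04, -3.39992237e+01, -3.02575493e+01,  7.17153051e-02,
        2.35626212e-02,  1.76747971e-06]), 'tcp_pos': array([ 0.23018737, -0.49954002,  0.16822498]), 'tcp_rot': array([[-9.08199146e-01,  4.73476072e-05,  4.18538300e-01],
       [-4.18538302e-01, -8.96350231e-05, -9.08199142e-01],
       [-5.48536606e-06, -9.99999995e-01,  1.01223239e-04]]), 'force': array([-0.66575063,  0.21962606,  0.51344085]), 'wrist_torque': array([-0.0144119 ,  0.07612753,  0.00286812]), 'grip_width': 1.0025267697882903}
```

View pics/top0.png

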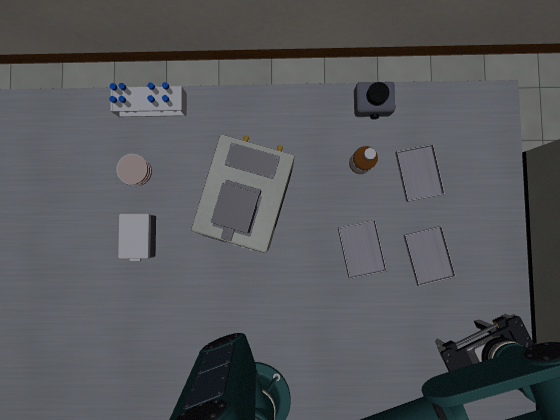

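View pics/side0.png

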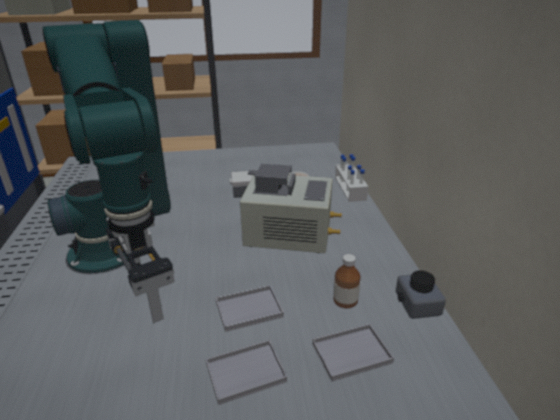

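Three look-alike trays are in the top view: A (363,248) at 0.53 m from the base, B (428,257) at 0.65 m and C (419,173) at 0.81 m. A is nearest to the base, so it is the one meant. The chiller is at (243,196), with its tab at about (228,235) facing the robot. The side view shows the closed cover on the chiller at about (270,178). Next I'll fit the poses and check tray A in a crop.

```bash
python3 - <<'E'
from h import *
P={}
for n in("top","side"):
    f=np.load(n+"0.npz");P[n]=cloud(n,f["d"])
def rect(q,name):
    r=cv2.minAreaRect((q[:,:2]*1000).astype(np.float32));print(name,len(q),np.round(r[0],1),np.round(r[1],1),round(r[2],1),"z",np.round(np.median(q[:,2]),4))
w=P["top"];X,Y,Z=w[...,0],w[...,1],w[...,2]
reg=(X>.4)&(X<.75)&(abs(Y)<.17)
rect(w[reg&(Z>.163)&(Z<.178)],"deck")
rect(w[reg&(Z>.221)],"covertop")
m=reg&(Z>.205)&(Z<.2215)&(X<.52);rect(w[m],"tab");print(w[m].mean(0))
for c in((.423,-.318),(.402,-.513),(.646,-.493)):
    rect(w[(abs(X-c[0])<.11)&(abs(Y-c[1])<.085)&(Z>.010)&(Z<.03)],"tray")
im=np.load("top0.npz")["im"]
a=cv2.resize(im[205:265,195:255],(400,400),interpolation=3);b=cv2.resize(im[205:295,325:475],(400,240),interpolation=3)
o=np.zeros((400,800,3),np.uint8);o[:,:400]=a;o[:240,400:]=b
cv2.imwrite("pics/crop1.png",o)
E
```

```text
deck 5952 [575.2  12.1] [200.2 259.9] 72.9 z 0.1702
covertop 1594 [518.3  29.4] [ 92.3 127. ] 73.1 z 0.2278
tab 137 [482.2  17.6] [35.  93.6] 23.8 z 0.2192
[0.4734414  0.03831165 0.21842832]
tray 243 [ 424.  -316.3] [150.2 111.1] 11.0 z 0.0171
tray 291 [ 403.2 -510.5] [150.7 112.1] 13.5 z 0.0166
tray 283 [ 644.9 -492. ] [150.1 113. ] 10.5 z 0.0166
```

View pics/crop1.png

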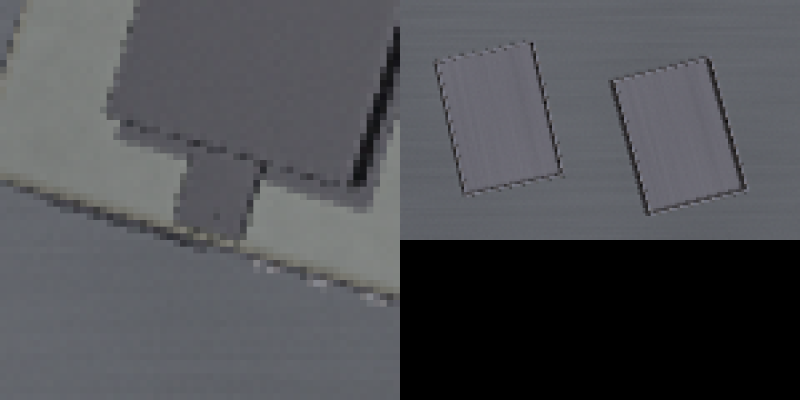

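Crop: tray A, at left, is a plain metal tray fully in view, and it is the nearest to the base. The tab is clear in front of the cover. The fits agree: chiller at (0.575, 0.012) with yaw about −17°, tab at (0.469, 0.044, 0.216), tray A at (0.424, −0.316).

I'll rotate and rise first, then move across to the tab.

Request:
jog_arm:
  commands: "0 -0.66 0 0 0.73 0 0; 0 -0.66 0 0 0.73 0 0; 0 -0.66 0 0 0.73 0 0; 0 -0.66 0 0 0.73 0 0; 0 -0.66 0 0 0.73 0 0"
  squeeze: 15

```text
t: 1.42
tcp_pos: [0.2302, -0.4995, 0.2347]
tcp_rot: [[-0.998, 0.0, 0.064], [-0.064, -0.0, -0.998], [-0.0, -1.0, 0.0]]
force: [-0.9, -0.4, 0.3]
grip_width: 0.52
```

Request:
jog_arm:
  commands: "0 -0.66 0 0 0.73 0 0; 0 -0.66 0 0 0.73 0 0; 0 -0.66 0 0 0.73 0 0; 0 -0.66 0 0 0.73 0 0; 0 -0.66 0 0 0.73 0 0"

```text
t: 2.05
tcp_pos: [0.2302, -0.4995, 0.3007]
tcp_rot: [[-0.955, 0.0, -0.296], [0.296, -0.0, -0.955], [-0.0, -1.0, 0.0]]
force: [-0.2, 0.0, -0.4]
grip_width: 0.504
```

Request:
jog_arm:
  commands: "-0.12 0 -0.98 0 0 0 0; -0.12 0 -0.98 0 0 0 0; -0.12 0 -0.98 0 0 0 0; -0.12 0 -0.98 0 0 0 0; -0.12 0 -0.98 0 0 0 0"

```text
t: 2.68
tcp_pos: [0.2711, -0.4078, 0.3001]
tcp_rot: [[-0.956, 0.0, -0.293], [0.293, -0.0, -0.956], [-0.0, -1.0, 0.0]]
force: [0.4, 0.1, 0.7]
grip_width: 0.498
```

Request:
jog_arm:
  commands: "-0.12 0 -0.98 0 0 0 0; -0.12 0 -0.98 0 0 0 0; -0.12 0 -0.98 0 0 0 0; -0.12 0 -0.98 0 0 0 0; -0.12 0 -0.98 0 0 0 0"

```text
t: 3.3
tcp_pos: [0.3112, -0.318, 0.3002]
tcp_rot: [[-0.956, 0.0, -0.294], [0.294, -0.0, -0.956], [-0.0, -1.0, 0.0]]
force: [-0.2, 0.3, -0.1]
grip_width: 0.497
```

Request:
jog_arm:
  commands: "-0.12 0 -0.98 0 0 0 0; -0.12 0 -0.98 0 0 0 0; -0.12 0 -0.98 0 0 0 0; -0.12 0 -0.98 0 0 0 0; -0.12 0 -0.98 0 0 0 0"

```text
t: 3.92
tcp_pos: [0.3513, -0.2279, 0.3002]
tcp_rot: [[-0.956, 0.0, -0.294], [0.294, -0.0, -0.956], [-0.0, -1.0, 0.0]]
force: [-0.2, 0.9, -0.4]
grip_width: 0.501
```

Request:
jog_arm:
  commands: "-0.12 0 -0.98 0 0 0 0; -0.12 0 -0.98 0 0 0 0; -0.12 0 -0.98 0 0 0 0; -0.12 0 -0.98 0 0 0 0; -0.12 0 -0.98 0 0 0 0"

```text
t: 4.55
tcp_pos: [0.3914, -0.1377, 0.3002]
tcp_rot: [[-0.956, 0.0, -0.294], [0.294, -0.0, -0.956], [-0.0, -1.0, 0.0]]
force: [0.0, -0.1, -0.9]
grip_width: 0.497
```

Request:
jog_arm:
  commands: "-0.12 0 -0.98 0 0 0 0; -0.12 0 -0.98 0 0 0 0; -0.12 0 -0.98 0 0 0 0; -0.12 0 -0.98 0 0 0 0; -0.12 0 -0.98 0 0 0 0"

```text
t: 5.18
tcp_pos: [0.4316, -0.0476, 0.3002]
tcp_rot: [[-0.956, 0.0, -0.294], [0.294, -0.0, -0.956], [-0.0, -1.0, 0.0]]
force: [-0.3, 0.2, 0.4]
grip_width: 0.498
```

Request:
jog_arm:
  commands: "-0.09 0 -0.99 0 0 0 0; -0.09 0 -0.99 0 0 0 0; -0.09 0 -0.99 0 0 0 0; -0.09 0 -0.99 0 0 0 0; -0.09 0 -0.99 0 0 0 0"

```text
t: 5.8
tcp_pos: [0.4691, 0.0445, 0.3001]
tcp_rot: [[-0.956, -0.0, -0.294], [0.294, -0.0, -0.956], [-0.0, -1.0, 0.0]]
force: [-1.3, 0.2, -0.2]
grip_width: 0.5
```

Request:
jog_arm:
  commands: "0 0.7 0 0 0 0 0; 0 1 0 0 0 0 0; 0 1 0 0 0 0 0; 0 1 0 0 0 0 0; 0 0 0 0 0 0 0"

```text
t: 6.42
tcp_pos: [0.4674, 0.0428, 0.2235]
tcp_rot: [[-0.956, -0.005, -0.295], [0.295, -0.0, -0.956], [0.005, -1.0, 0.002]]
force: [1.1, 0.3, -0.8]
grip_width: 0.5
```

```bash
python3 - <<'E'
from h import *
print(read_state()["tcp_pos"])
im,d=read_camera("top");im2,d2=read_camera("side")
a=cv2.resize(im[180:260,190:270],(400,400),interpolation=3);b=cv2.resize(im2[140:220,230:310],(400,400),interpolation=3)
cv2.imwrite("pics/c2.png",np.hstack([a,b]))
E
```

```text
[0.46738712 0.04277959 0.2235133 ]
```

View pics/c2.png

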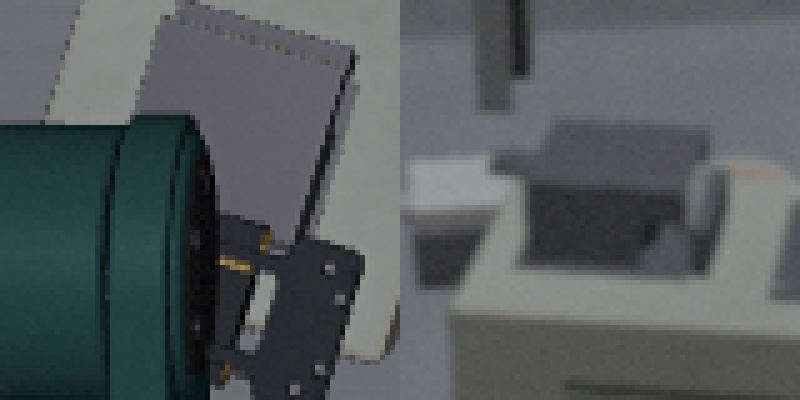

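The top view shows the gripper over the tab. The side view shows a finger ending above and in front of the tab, which is at crop (510,160). The pose also deviates slightly from the command, so I'll check the joints and the projected tip position.

```bash
python3 - <<'E'
from h import *
s=read_state()
for k in("joints","qvel","force","wrist_torque","tcp_pos"):print(k,np.round(s[k],4))
ct=np.array([.5752,.0121,.17]);a=np.radians(-17.0);ex=np.array([np.cos(a),np.sin(a),0]);ey=np.array([-ex[1],ex[0],0])
tab=ct-.111*ex+[0,0,.046]
z=s["tcp_rot"][:,2]
for nm,p in(("tcp",s["tcp_pos"]),("tab",tab),("f+",s["tcp_pos"]+z*.024),("f-",s["tcp_pos"]-z*.024)):
    q=proj("side",p)[0];print(nm,np.round(p,4),q.round(1),"crop",((q-[230,140])*5+[400,0]).round())
E
```

```text
joints [-2.9100e-02 -9.4000e-02  1.4376e+00 -3.0000e-04  1.7983e+00  1.8403e+00]
qvel [ 0.0019 -0.0062 -0.0282  0.0024 -0.0002  0.0009]
force [-0.5634  0.0789  0.8713]
wrist_torque [ 0.0533 -0.0683  0.0132]
tcp_pos [0.4688 0.0429 0.2262]
tcp [0.4688 0.0429 0.2262] [251.  169.5] crop [505. 147.]
tab [0.4691 0.0446 0.216 ] [251.2 172.3] crop [506. 161.]
f+ [0.4618 0.0199 0.2262] [249.3 172.8] crop [496. 164.]
f- [0.4759 0.0658 0.2262] [252.8 166.2] crop [514. 131.]
```

```bash
python3 - <<'E'
from h import *
im,d=read_camera("side");w=cloud("side",d)
print(read_state()["tcp_pos"].round(4), read_state()["qvel"].round(3))
for r in range(140,176,2):
    print(r,[tuple(w[r,c].round(3)) for c in(248,250,252,254)])
cv2.imwrite("pics/s3.png",cv2.resize(im[100:220,200:320],(600,600),interpolation=2))
E
```

```text
[0.4693 0.0429 0.2268] [ 0.001 -0.003 -0.016  0.    -0.002 -0.002]
140 [(np.float64(0.462), np.float64(0.003), np.float64(0.336)), (np.float64(0.467), np.float64(0.004), np.float64(0.336)), (np.float64(0.477), np.float64(0.063), np.float64(0.313)), (np.float64(0.483), np.float64(0.063), np.float64(0.312))]
142 [(np.float64(0.461), np.float64(0.005), np.float64(0.33)), (np.float64(0.467), np.float64(0.006), np.float64(0.329)), (np.float64(nan), np.float64(nan), np.float64(nan)), (np.float64(0.483), np.float64(0.066), np.float64(0.305))]
144 [(np.float64(0.461), np.float64(0.008), np.float64(0.322)), (np.float64(0.467), np.float64(0.003), np.float64(0.324)), (np.float64(0.477), np.float64(0.067), np.float64(0.299)), (np.float64(0.482), np.float64(0.064), np.float64(0.299))]
146 [(np.float64(0.461), np.float64(0.008), np.float64(0.316)), (np.float64(0.467), np.float64(0.009), np.float64(0.316)), (np.float64(0.476), np.float64(0.066), np.float64(0.293)), (np.float64(0.482), np.float64(0.067), np.float64(0.292))]
148 [(np.float64(0.461), np.float64(0.01), np.float64(0.309)), (np.float64(0
[... 2567 characters left out ...]
(0.484), np.float64(0.527), np.float64(0.001)), (np.float64(0.466), np.float64(0.05), np.float64(0.221)), (np.float64(0.472), np.float64(0.052), np.float64(0.22)), (np.float64(0.478), np.float64(0.05), np.float64(0.221))]
172 [(np.float64(0.459), np.float64(0.037), np.float64(0.221)), (np.float64(0.465), np.float64(0.038), np.float64(0.22)), (np.float64(0.471), np.float64(0.042), np.float64(0.218)), (np.float64(0.477), np.float64(0.035), np.float64(0.221))]
174 [(np.float64(0.459), np.float64(0.038), np.float64(0.214)), (np.float64(0.464), np.float64(0.027), np.float64(0.219)), (np.float64(0.47), np.float64(0.032), np.float64(0.216)), (np.float64(0.476), np.float64(0.03), np.float64(0.216))]
```

View pics/s3.png

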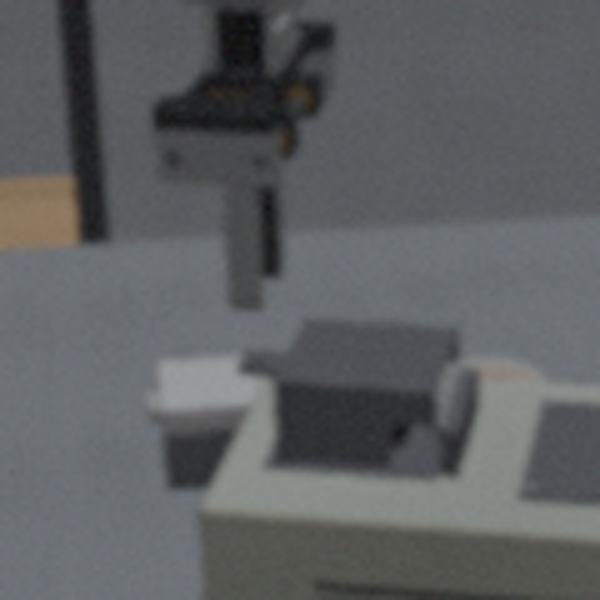

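```bash
python3 - <<'E'
from h import *
f=np.load("side0.npz");w=cloud("side",f["d"]);X,Y,Z=[w[...,i] for i in range(3)]
m=(abs(X-.23)<.12)&(abs(Y+.5)<.12)&(Z>.06)&(Z<.4)
q=w[m];print("start: lowest",np.sort(q[:,2])[:30:3].round(3))
for lo in np.arange(.1,.36,.01):
    k=q[(q[:,2]>=lo)&(q[:,2]<lo+.01)]
    if len(k):print(round(lo,2),len(k),k[:,:2].min(0).round(3),k[:,:2].max(0).round(3))
c=proj("side",[.23,-.5,.168])[0];print(c)
E
```

```text
start: lowest [0.206 0.212 0.215 0.216 0.217 0.217 0.218 0.218 0.219 0.219]
0.2 2 [ 0.248 -0.547] [ 0.256 -0.543]
0.21 31 [ 0.244 -0.557] [ 0.264 -0.547]
0.22 48 [ 0.243 -0.559] [ 0.263 -0.548]
0.23 52 [ 0.242 -0.558] [ 0.264 -0.545]
0.24 50 [ 0.244 -0.558] [ 0.264 -0.549]
0.25 54 [ 0.243 -0.558] [ 0.264 -0.548]
0.26 59 [ 0.2   -0.558] [ 0.264 -0.455]
0.27 71 [ 0.198 -0.558] [ 0.264 -0.449]
0.28 55 [ 0.209 -0.558] [ 0.264 -0.45 ]
0.3 142 [ 0.169 -0.588] [ 0.294 -0.445]
0.31 301 [ 0.167 -0.588] [ 0.295 -0.441]
0.32 277 [ 0.167 -0.592] [ 0.297 -0.44 ]
0.33 300 [ 0.166 -0.593] [ 0.298 -0.438]
0.34 987 [ 0.165 -0.592] [ 0.297 -0.43 ]
0.35 176 [ 0.198 -0.524] [ 0.259 -0.48 ]
[151.37674345 320.18832567]
```

The depth data shows the fingertips about 41 mm above the reported TCP. It was the same at the start (tips at 0.209, TCP 0.168), so this is a constant tool-length error and I'll allow for it. I'll go down in part and measure again.

Request:
jog_arm:
  commands: "0 0.6 0 0 0 0 0; 0 0.6 0 0 0 0 0; 0 0.6 0 0 0 0 0; 0 0.2 0 0 0 0 0; 0 0 0 0 0 0 0"

```text
t: 7.2
tcp_pos: [0.469, 0.0432, 0.1857]
tcp_rot: [[-0.956, -0.001, -0.294], [0.294, -0.0, -0.956], [0.001, -1.0, 0.0]]
force: [0.0, -0.7, -0.3]
grip_width: 0.5
```

```bash
cat >> h.py <<'E'
def tips(n="side",im=None):
    "lowest visible finger points in the near-finger column set, side camera"
    s=read_state();_,d=read_camera(n);w=cloud(n,d);T=s["tcp_pos"];R=s["tcp_rot"]
    l=(w-T)@R   # tool coords
    m=(abs(l[...,0])<.012)&(abs(l[...,2])<.065)&(l[...,1]<.0)&(l[...,1]>-.09)
    return s,l[m],w[m]
E
python3 - <<'E'
from h import *
s,l,w=tips();print(s["tcp_pos"].round(4),s["force"].round(2))
for sg in(1,-1):
    k=l[(sg*l[:,2]>.02)]
    if len(k):print(sg,len(k),"tip y",np.percentile(k[:,1],[90,97,100]).round(4),"z",np.median(k[:,2]).round(4),"x",np.percentile(k[:,0],[3,97]).round(4))
E
```

```text
[0.469  0.0432 0.1857] [ 0.01 -0.75 -0.28]
1 106 tip y [-0.0484 -0.0434 -0.0403] z 0.0343 x [-0.0106  0.0082]
-1 72 tip y [-0.0436 -0.0396 -0.0376] z -0.0249 x [-0.0108  0.0014]
```

Request:
jog_arm:
  commands: "0 0.5 -0.06 0 0 0 0; 0 0.5 0 0 0 0 0; 0 0 0 0 0 0 0.2; 0 0 0 0 0 0 0.6; 0 0 0 0 0 0 1"
  squeeze: 15

```text
t: 7.88
tcp_pos: [0.4696, 0.0441, 0.1664]
tcp_rot: [[-0.956, 0.0, -0.294], [0.294, -0.001, -0.956], [-0.0, -1.0, 0.001]]
force: [-0.7, -1.3, -0.3]
grip_width: 0.277
```

Request:
jog_arm:
  commands: "0 0 0 0 0 0 1; 0 0 0 0 0 0 1; 0 0 0 0 0 0 1; 0 0 0 0 0 0 1; 0 -0.1 0 0 0 0 1"

```text
t: 8.5
tcp_pos: [0.4697, 0.044, 0.1677]
tcp_rot: [[-0.956, 0.0, -0.294], [0.294, -0.001, -0.956], [-0.0, -1.0, 0.001]]
force: [2.7, -2.6, -2.6]
grip_width: 0.272
```

```bash
python3 - <<'E'
from h import *
s,l,w=tips();print({k:np.round(s[k],4) for k in("tcp_pos","force","wrist_torque","grip_width","joints")})
for sg in(1,-1):
    k=l[(sg*l[:,2]>.01)]
    if len(k):print(sg,len(k),"tip y",np.percentile(k[:,1],[90,97,100]).round(4),"z",np.median(k[:,2]).round(4))
E
```

```text
{'tcp_pos': array([0.4697, 0.044 , 0.1677]), 'force': array([ 2.7366, -2.5609, -2.589 ]), 'wrist_torque': array([-0.3537, -0.29  , -0.0091]), 'grip_width': np.float64(0.2719), 'joints': array([-2.6300e-02, -8.8200e-02,  1.5470e+00, -7.0000e-04,  1.6826e+00,
        1.8429e+00])}
1 166 tip y [-0.0019 -0.001  -0.0005] z 0.0252
-1 58 tip y [-0.0019 -0.0014 -0.0008] z -0.0189
```

The tab is held: width 0.272 is about 26 mm. Next I'll work out the arc rows.

```bash
python3 - <<'E'
from h import *
r=np.hypot(115,16);p0=np.arctan2(16,115)
th=np.linspace(0,2.24,21);x=-r*np.cos(p0+th);z=r*np.sin(p0+th)
rows=np.c_[-np.diff(x)/20,-np.diff(z)/20].round(2)
for i in range(0,20,5):print("; ".join(f"{a} {b} 0 0 0 0 1" for a,b in rows[i:i+5]), "theta",th[i+5].round(2),"dx,dz",(x[i+5]-x[0]).round(),(z[i+5]-z[0]).round())
E
```

```text
-0.13 -0.64 0 0 0 0 1; -0.2 -0.62 0 0 0 0 1; -0.26 -0.59 0 0 0 0 1; -0.33 -0.56 0 0 0 0 1; -0.39 -0.52 0 0 0 0 1 theta 0.56 dx,dz 26.0 59.0
-0.44 -0.47 0 0 0 0 1; -0.5 -0.42 0 0 0 0 1; -0.54 -0.36 0 0 0 0 1; -0.58 -0.3 0 0 0 0 1; -0.61 -0.23 0 0 0 0 1 theta 1.12 dx,dz 79.0 94.0
-0.63 -0.16 0 0 0 0 1; -0.64 -0.09 0 0 0 0 1; -0.65 -0.02 0 0 0 0 1; -0.65 0.05 0 0 0 0 1; -0.64 0.12 0 0 0 0 1 theta 1.68 dx,dz 143.0 97.0
-0.62 0.19 0 0 0 0 1; -0.59 0.26 0 0 0 0 1; -0.56 0.33 0 0 0 0 1; -0.52 0.39 0 0 0 0 1; -0.47 0.44 0 0 0 0 1 theta 2.24 dx,dz 199.0 64.0
```

Request:
jog_arm:
  commands: "-0.13 -0.64 0 0 0 0 1; -0.2 -0.62 0 0 0 0 1; -0.26 -0.59 0 0 0 0 1; -0.33 -0.56 0 0 0 0 1; -0.39 -0.52 0 0 0 0 1"

```text
t: 9.18
tcp_pos: [0.4947, 0.0364, 0.2275]
tcp_rot: [[-0.956, -0.001, -0.294], [0.294, -0.0, -0.956], [0.001, -1.0, 0.001]]
force: [-0.6, -3.3, -3.3]
grip_width: 0.274
```

Request:
jog_arm:
  commands: "-0.44 -0.47 0 0 0 0 1; -0.5 -0.42 0 0 0 0 1; -0.54 -0.36 0 0 0 0 1; -0.58 -0.3 0 0 0 0 1; -0.61 -0.23 0 0 0 0 1"

```text
t: 9.8
tcp_pos: [0.5455, 0.0208, 0.2629]
tcp_rot: [[-0.956, -0.002, -0.294], [0.294, 0.0, -0.956], [0.002, -1.0, 0.001]]
force: [-2.6, -2.5, -1.4]
grip_width: 0.275
```

```bash
python3 - <<'E'
from h import *
s=read_state();print({k:np.round(s[k],3) for k in("tcp_pos","force","wrist_torque","grip_width")})
im,_=read_camera("side")
cv2.imwrite("pics/c4.png",cv2.resize(im[90:220,200:330],(520,520),interpolation=2))
E
```

```text
{'tcp_pos': array([0.545, 0.021, 0.263]), 'force': array([-2.568, -2.455, -1.446]), 'wrist_torque': array([-0.35 ,  0.67 , -0.023]), 'grip_width': np.float64(0.275)}
```

View pics/c4.png

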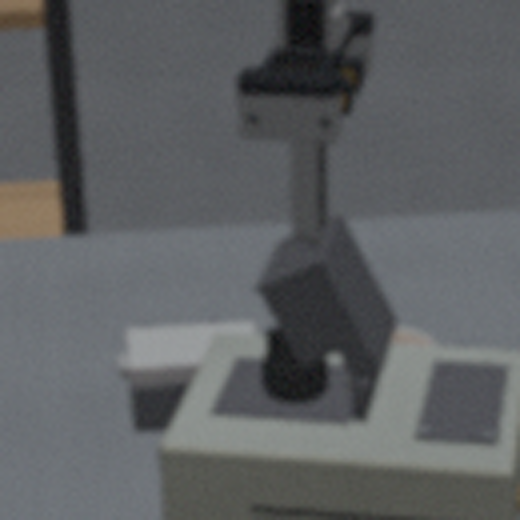

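The cover is swinging up with the tab held. It is at about 60°, and the black cap is now visible at crop (295,360). I'll carry on along the arc.

Request:
jog_arm:
  commands: "-0.63 -0.16 0 0 0 0 1; -0.64 -0.09 0 0 0 0 1; -0.65 -0.02 0 0 0 0 1; -0.65 0.05 0 0 0 0 1; -0.64 0.12 0 0 0 0 1"

```text
t: 10.48
tcp_pos: [0.6086, 0.0014, 0.2657]
tcp_rot: [[-0.956, 0.003, -0.294], [0.294, -0.001, -0.956], [-0.003, -1.0, -0.0]]
force: [-2.8, -3.9, 6.0]
grip_width: 0.273
```

Request:
jog_arm:
  commands: "-0.62 0.19 0 0 0 0 1; -0.59 0.26 0 0 0 0 1; -0.56 0.33 0 0 0 0 1; -0.52 0.39 0 0 0 0 1; -0.47 0.44 0 0 0 0 1"

```text
t: 11.1
tcp_pos: [0.6645, -0.0157, 0.2352]
tcp_rot: [[-0.955, 0.012, -0.295], [0.295, -0.002, -0.956], [-0.013, -1.0, -0.001]]
force: [3.8, -4.9, 8.5]
grip_width: 0.274
```

```bash
python3 - <<'E'
from h import *
s=read_state();print({k:np.round(s[k],3) for k in("tcp_pos","force","wrist_torque","grip_width","joints")})
im,d=read_camera("side");w=cloud("side",d)
cv2.imwrite("pics/c5.png",cv2.resize(im[90:220,200:330],(520,520),interpolation=2))
E
```

```text
{'tcp_pos': array([ 0.665, -0.016,  0.235]), 'force': array([ 3.799, -4.869,  8.494]), 'wrist_torque': array([-0.712, -0.474,  0.001]), 'grip_width': np.float64(0.274), 'joints': array([-1.080e-01,  3.400e-01,  9.390e-01, -1.000e-03,  1.850e+00,
        1.761e+00])}
```

View pics/c5.png

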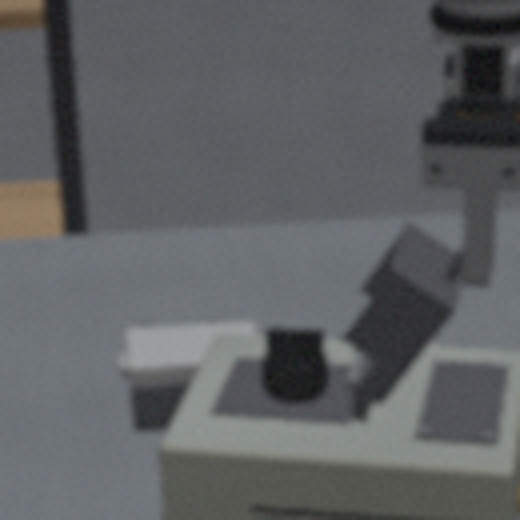

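The cover is well back, at about 128°, and the cap is exposed at crop (295,365). The wrist force is mostly radial, so the cover is not at its stop yet. I'll nudge it a few mm further, then release and rise.

Request:
jog_arm:
  commands: "-0.1 0.08 0 0 0 0 1; -0.1 0.08 0 0 0 0 1; -0.1 0.08 0 0 0 0 1; 0 0 0 0 0 0 0.2; 0 0 0 0 0 0 0"

```text
t: 11.78
tcp_pos: [0.666, -0.015, 0.2262]
tcp_rot: [[-0.956, -0.001, -0.293], [0.293, 0.002, -0.956], [0.001, -1.0, -0.001]]
force: [0.4, -0.4, 0.1]
grip_width: 0.446
```

Request:
jog_arm:
  commands: "0 0 0 0 0 0 0; 0 -0.7 0 0 0 0 0; 0 -0.9 0 0 0 0 0; 0 -1 0 0 0 0 0; 0 -1 0 0 0 0 0"

```text
t: 12.4
tcp_pos: [0.6656, -0.0157, 0.3013]
tcp_rot: [[-0.956, 0.002, -0.294], [0.294, -0.0, -0.956], [-0.002, -1.0, -0.001]]
force: [-1.1, 0.7, 0.3]
grip_width: 0.5
```

```bash
python3 - <<'E'
from h import *
s=read_state();print({k:np.round(s[k],3) for k in("tcp_pos","force","wrist_torque","grip_width")})
_,d=read_camera("side");w=cloud("side",d)
ct=np.array([.5752,.0121,0]);a=np.radians(-17.0);R=np.array([[np.cos(a),-np.sin(a),0],[np.sin(a),np.cos(a),0],[0,0,1]])
c=(w-ct)@R
m=(c[...,0]>0)&(c[...,0]<.14)&(abs(c[...,1])<.06)&(c[...,2]>.178)&(c[...,2]<.32)
q=c[m];
for z in np.arange(.18,.31,.01):
    k=q[(q[:,2]>=z)&(q[:,2]<z+.01)]
    if len(k):print("cover z",round(z,2),len(k),"x",k[:,0].min().round(3),k[:,0].max().round(3))
T=s["tcp_pos"];l=(w-T)@s["tcp_rot"]
m=(abs(l[...,0])<.06)&(abs(l[...,2])<.1)&(l[...,1]<-.02)&(l[...,1]>-.17)
q=l[m]
for y in np.arange(-.17,-.02,.01):
    k=q[(q[:,1]>=y)&(q[:,1]<y+.01)]
    if len(k):print("grip y",round(y,2),len(k),"x",k[:,0].min().round(3),k[:,0].max().round(3),"z",k[:,2].min().round(3),k[:,2].max().round(3))
E
```

```text
{'tcp_pos': array([ 0.666, -0.016,  0.301]), 'force': array([-1.08 ,  0.708,  0.318]), 'wrist_torque': array([ 0.025,  0.05 , -0.007]), 'grip_width': np.float64(0.5)}
cover z 0.18 14 x 0.009 0.03
cover z 0.19 29 x 0.005 0.036
cover z 0.2 72 x 0.002 0.044
cover z 0.21 30 x 0.018 0.053
cover z 0.22 41 x 0.015 0.059
cover z 0.23 75 x 0.002 0.07
cover z 0.24 80 x 0.006 0.073
cover z 0.25 92 x 0.01 0.081
cover z 0.26 104 x 0.018 0.086
cover z 0.27 136 x 0.026 0.086
cover z 0.28 104 x 0.033 0.094
cover z 0.29 60 x 0.04 0.097
grip y -0.17 120 x -0.035 0.031 z -0.076 0.091
grip y -0.16 122 x -0.035 0.032 z -0.079 0.088
grip y -0.15 103 x -0.034 0.032 z -0.04 0.085
grip y -0.14 47 x -0.033 0.031 z -0.026 0.084
grip y -0.13 6 x -0.01 0.006 z 0.035 0.037
grip y -0.12 28 x -0.01 0.009 z 0.03 0.039
grip y -0.11 28 x -0.01 0.008 z -0.026 0.041
grip y -0.1 29 x -0.01 0.008 z -0.026 0.041
grip y -0.09 30 x -0.01 0.007 z -0.028 0.038
grip y -0.08 30 x -0.01 0.007 z -0.03 0.039
grip y -0.07 29 x -0.01 0.007 z -0.036 0.04
grip y -0.06 26 x -0.01 0.007 z -0.027 0.039
grip y -0.05 22 x -0.01 0.006 z -0.029 0.036
grip y -0.04 3 x -0.01 0.004 z -0.029 0.026
```

```bash
cat >> h.py <<'E'
CT=np.array([.5752,.0121,0]);_a=np.radians(-17.0);RC=np.array([[np.cos(_a),-np.sin(_a),0],[np.sin(_a),np.cos(_a),0],[0,0,1]])
def cover_fit():
    _,d=read_camera("side");c=(cloud("side",d)-CT)@RC
    m=(c[...,0]>-.03)&(c[...,0]<.14)&(abs(c[...,1]+.046)<.004)&(c[...,2]>.178)&(c[...,2]<.32)
    q=c[m];r=cv2.minAreaRect((q[:,[0,2]]*1000).astype(np.float32))
    return len(q),r,cv2.boxPoints(r).round(0)
E
python3 - <<'E'
from h import *
print(cover_fit())
_,d=read_camera("top");c=(cloud("top",d)-CT)@RC
# cap wing in top view
m=(abs(c[...,0]+.045)<.035)&(abs(c[...,1])<.035)
q=c[m&(c[...,2]>.206)&(c[...,2]<.228)];print("wing",len(q),cv2.minAreaRect((q[:,:2]*1000).astype(np.float32)),np.percentile(q[:,2],[50,95]))
q=c[m&(c[...,2]>.19)&(c[...,2]<.204)];print("skirt",len(q),q.mean(0) if len(q) else 0,cv2.minAreaRect((q[:,:2]*1000).astype(np.float32)))
m=(c[...,0]>-.03)&(c[...,0]<.16)&(abs(c[...,1])<.06)&(c[...,2]>.18)&(c[...,2]<.32)
for x in np.arange(-.03,.16,.01):
    k=c[m&(c[...,0]>=x)&(c[...,0]<x+.01)]
    if len(k):print(round(x,2),len(k),np.percentile(k[:,2],[5,50,95]).round(3))
E
```

```text
(485, ((30.945024490356445, 234.1326904296875), (113.1756362915039, 55.356143951416016), 54.932987213134766), array([[-24., 204.],
       [ 21., 172.],
       [ 86., 265.],
       [ 41., 296.]], dtype=float32))Traceback (most recent call last):
  File "<stdin>", line 6, in <module>
    return _quantile_unchecked(
        a, q, axis, out, overwrite_input, method, keepdims, weights)
    return _ureduce(a,
                    func=_quantile_ureduce_func,
    ...<5 lines>...
                    overwrite_input=overwrite_input,
                    method=method)
    r = func(a, **kwargs)
    result = _quantile(arr,
                       quantiles=q,
    ...<2 lines>...
                       out=out,
                       weights=wgt)
    slices_having_nans = np.isnan(arr[-1, ...])
                                  ~~~^^^^^^^^^
IndexError: index -1 is out of bounds for axis 0 with size 0
```

A rectangle fit puts the cover at about 2.18 rad. For margin I'll press it on to its stop with shut fingers from above the tab.

Request:
jog_arm:
  commands: "0.55 0 0 0 0 0 1; 0 0.3 0 0 0 0 1; 0 0.5 0 0 0 0 1; 0 0.5 0 0 0 0 1; 0 0.5 0 0 0 0 1"

```text
t: 13.18
tcp_pos: [0.6547, -0.0127, 0.2619]
tcp_rot: [[-0.956, -0.001, -0.294], [0.294, 0.0, -0.956], [0.001, -1.0, 0.0]]
force: [0.5, -0.9, 0.0]
grip_width: 0.015
```

Request:
jog_arm:
  commands: "0 0.15 0 0 0 0 1; 0 0.1 0 0 0 0 1; 0 0.1 0 0 0 0 1; 0 0.1 0 0 0 0 1; 0 0.1 0 0 0 0 1"

```text
t: 13.8
tcp_pos: [0.6568, -0.0132, 0.2544]
tcp_rot: [[-0.956, 0.007, -0.294], [0.294, -0.001, -0.956], [-0.007, -1.0, -0.001]]
force: [4.0, -1.3, 7.6]
grip_width: 0.007
```

```bash
python3 - <<'E'
from h import *
s=read_state();print({k:np.round(s[k],3) for k in("tcp_pos","force","wrist_torque","grip_width")})
print(cover_fit())
E
```

```text
{'tcp_pos': array([ 0.657, -0.013,  0.254]), 'force': array([ 4.029, -1.346,  7.577]), 'wrist_torque': array([-0.206, -0.848,  0.022]), 'grip_width': np.float64(0.007)}
(473, ((32.67890930175781, 233.80270385742188), (114.74214172363281, 54.9311408996582), 52.805782318115234), array([[-24., 205.],
       [ 20., 171.],
       [ 89., 263.],
       [ 45., 296.]], dtype=float32))
```

Request:
jog_arm:
  commands: "0 0.1 0 0 0 0 1; 0 0.1 0 0 0 0 1; 0 0.1 0 0 0 0 1; 0 0 0 0 0 0 1; 0 0 0 0 0 0 1"

```text
t: 14.48
tcp_pos: [0.6546, -0.0125, 0.2457]
tcp_rot: [[-0.956, -0.001, -0.294], [0.294, 0.0, -0.956], [0.001, -1.0, 0.0]]
force: [-0.4, 0.0, -0.4]
grip_width: 0.004
```

```bash
python3 - <<'E'
from h import *
s=read_state();print({k:np.round(s[k],3) for k in("tcp_pos","force","wrist_torque","grip_width")})
print(cover_fit())
E
```

```text
{'tcp_pos': array([ 0.655, -0.013,  0.246]), 'force': array([-0.446,  0.002, -0.379]), 'wrist_torque': array([ 0.028,  0.073, -0.007]), 'grip_width': np.float64(0.004)}
(479, ((33.592506408691406, 231.98585510253906), (113.05619049072266, 53.89681625366211), 50.23191833496094), array([[-23., 206.],
       [ 18., 171.],
       [ 90., 258.],
       [ 49., 293.]], dtype=float32))
```

The cover now fits at about 2.27 rad. I'll rise and move over to the cap, then measure the wing.

Request:
jog_arm:
  commands: "0 -1 0 0 0 0 0; 0 -1 0 0 0 0 0; 0.5 -0.4 0 0 0 0 0; 0.96 0 0 0 0 0 0; 1 0 0 0 0 0 0"

```text
t: 15.15
tcp_pos: [0.6069, 0.0021, 0.2939]
tcp_rot: [[-0.956, -0.001, -0.294], [0.294, 0.0, -0.956], [0.001, -1.0, 0.0]]
force: [-0.4, 0.2, 0.0]
grip_width: 0.487
```

Request:
jog_arm:
  commands: "1 0 0 0 0 0 0; 1 0 0 0 0 0 0; 1 0 0 0 0 0 0; 0.96 0 0 0 0 0 0; 0 0 0 0 0 0 0"

```text
t: 15.78
tcp_pos: [0.5311, 0.0255, 0.2949]
tcp_rot: [[-0.956, 0.001, -0.293], [0.293, -0.0, -0.956], [-0.001, -1.0, -0.0]]
force: [0.4, 0.4, -0.4]
grip_width: 0.498
```

```bash
python3 - <<'E'
from h import *
s=read_state();print({k:np.round(s[k],3) for k in("tcp_pos","force","grip_width")})
im,d=read_camera("side");c=(cloud("side",d)-CT)@RC
m=(abs(c[...,0]+.045)<.035)&(abs(c[...,1])<.035)&(c[...,2]>.176)&(c[...,2]<.23)
for z in np.arange(.176,.23,.004):
    k=c[m&(c[...,2]>=z)&(c[...,2]<z+.004)]
    if len(k):
        L=np.polyfit(k[:,0],k[:,1],1) if len(k)>4 else [0,0]
        print(round(z,3),len(k),"x",np.percentile(k[:,0],[2,98]).round(4),"y",np.percentile(k[:,1],[5,50,95]).round(4),"slope",np.round(L[0],3))
im2,_=read_camera("top")
cv2.imwrite("pics/c6.png",np.hstack([cv2.resize(im[120:200,230:310],(400,400),interpolation=2),cv2.resize(im2[170:250,200:280],(400,400),interpolation=2)]))
E
```

```text
{'tcp_pos': array([0.531, 0.026, 0.295]), 'force': array([ 0.371,  0.395, -0.409]), 'grip_width': np.float64(0.498)}
0.176 17 x [-0.0606 -0.0192] y [-0.026  -0.0206 -0.0074] slope 0.303
0.18 23 x [-0.0674 -0.0207] y [-0.0259 -0.0216 -0.0069] slope -0.025
0.184 17 x [-0.0656 -0.0189] y [-0.0261 -0.0187 -0.0081] slope 0.123
0.188 18 x [-0.066  -0.0214] y [-0.0268 -0.0225 -0.0104] slope 0.008
0.192 25 x [-0.0674 -0.0186] y [-0.0268 -0.0206 -0.0052] slope 0.083
0.196 43 x [-0.0647 -0.0191] y [-0.0254 -0.0127 -0.0018] slope 0.1
0.2 33 x [-0.0622 -0.0215] y [-0.0228 -0.0063 -0.0011] slope 0.041
0.204 10 x [-0.063  -0.0282] y [-0.0091 -0.0055 -0.0033] slope 0.097
0.208 22 x [-0.0628 -0.0215] y [-0.0088 -0.0057 -0.002 ] slope 0.067
0.212 18 x [-0.0629 -0.0224] y [-0.0084 -0.0048 -0.002 ] slope 0.072
0.216 19 x [-0.0627 -0.0225] y [-0.0081 -0.0044  0.0033] slope 0.145
0.22 24 x [-0.0638 -0.0228] y [-0.0075 -0.0031  0.0029] slope 0.046
```

View pics/c6.png

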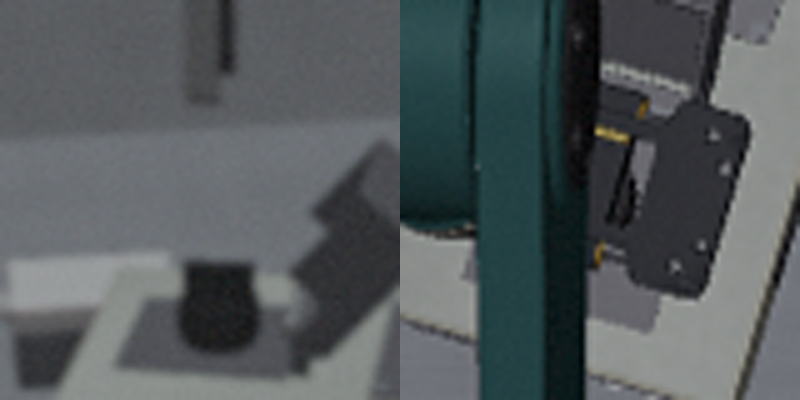

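The side view shows the cap at crop (218,310) with its wing on top, and the fingers directly above it. The wing fits at about +0.07 rad to the chiller's x axis, centred on the expected axis. I'll align to it and descend.

Request:
jog_arm:
  commands: "-0.05 0.8 0 0 -0.7 0 0; 0 1 0 0 0 0 0; 0 1 0 0 0 0 0; 0 1 0 0 0 0 0; 0 1 0 0 0 0 0"

```text
t: 16.5
tcp_pos: [0.5337, 0.0244, 0.1969]
tcp_rot: [[-0.974, -0.001, -0.227], [0.227, -0.0, -0.974], [0.001, -1.0, 0.0]]
force: [-0.7, -0.6, -0.9]
grip_width: 0.502
```

Request:
jog_arm:
  commands: "0 0.8 0 0 0 0 0; 0 0.5 0 0 0 0 0; 0 0.3 0 0 0 0 0; 0 0 0 0 0 0 0.3; 0 0 0 0 0 0 1"
  squeeze: 20

```text
t: 17.12
tcp_pos: [0.5336, 0.0247, 0.1672]
tcp_rot: [[-0.974, 0.002, -0.226], [0.226, -0.0, -0.974], [-0.002, -1.0, -0.0]]
force: [-0.1, -0.4, -0.3]
grip_width: 0.325
```

Request:
jog_arm:
  commands: "0 0 0 0 0 0 1; 0 0 0 0 0 0 1; 0 0 0 0 0 0 1; 0 0 0 0 0 0 1; 0 0 0 0 0 0 1"
  squeeze: 45

```text
t: 17.75
tcp_pos: [0.5334, 0.0245, 0.1668]
tcp_rot: [[-0.974, 0.001, -0.226], [0.226, -0.001, -0.974], [-0.001, -1.0, 0.0]]
force: [-0.7, -1.1, 2.0]
grip_width: 0.125
```

```bash
python3 - <<'E'
from h import *
s=read_state();print({k:np.round(s[k],3) for k in("tcp_pos","tcp_rot","force","wrist_torque","grip_width","joints")})
E
```

```text
{'tcp_pos': array([0.533, 0.024, 0.167]), 'tcp_rot': array([[-0.974,  0.001, -0.226],
       [ 0.226, -0.001, -0.974],
       [-0.001, -1.   ,  0.   ]]), 'force': array([-0.737, -1.123,  2.043]), 'wrist_torque': array([-0.299,  0.142,  0.046]), 'grip_width': np.float64(0.125), 'joints': array([-6.000e-02,  5.100e-02,  1.412e+00, -1.000e-03,  1.678e+00,
        1.739e+00])}
```

Wing gripped: width 0.125 is about 12 mm. The stop is at 17° at the earliest, so I'll turn 0.22 rad first.

Request:
jog_arm:
  commands: "0 0 0 0 -0.4 0 1; 0 0 0 0 -0.45 0 1; 0 0 0 0 -0.45 0 1; 0 0 0 0 -0.45 0 1; 0 0 0 0 -0.45 0 1"

```text
t: 18.38
tcp_pos: [0.5335, 0.0249, 0.1671]
tcp_rot: [[-1.0, 0.001, -0.007], [0.007, 0.0, -1.0], [-0.001, -1.0, -0.0]]
force: [-0.2, 0.2, 3.4]
grip_width: 0.126
```

```bash
cat > st.py <<'E'
from h import *
s=read_state();z=s["tcp_rot"][:,2]
print("tcp",s["tcp_pos"].round(4),"F",s["force"].round(2),"M",s["wrist_torque"].round(3),"w",s["grip_width"].round(3),"yaw",np.degrees(np.arctan2(z[1],z[0])).round(2),"qv6",s["qvel"][5].round(4))
E
python3 st.py
```

```text
Traceback (most recent call last):
  File "st.py", line 3, in <module>
    print("tcp",s["tcp_pos"].round(4),"F",s["force"].round(2),"M",s["wrist_torque"].round(3),"w",s["grip_width"].round(3),"yaw",np.degrees(np.arctan2(z[1],z[0])).round(2),"qv6",s["qvel"][5].round(4))
                                                                                                 ^^^^^^^^^^^^^^^^^^^^^
AttributeError: 'float' object has no attribute 'round'
```

```bash
sed -i 's/s\["grip_width"\].round(3)/round(float(s["grip_width"]),3)/; s/s\["qvel"\]\[5\].round(4)/s["joints"].round(3)/' st.py; python3 st.py
```

```text
tcp [0.5335 0.0249 0.1671] F [-0.23  0.22  3.38] M [-0.047  0.129 -0.142] w 0.126 yaw -90.41 qv6 [-0.06   0.051  1.411  0.     1.678  1.518]
```

Request:
jog_arm:
  commands: "0 0 0 0 -0.3 0 1; 0 0 0 0 -0.3 0 1; 0 0 0 0 -0.3 0 1; 0 0 0 0 -0.3 0 1; 0 0 0 0 0 0 1"

```text
t: 19.0
tcp_pos: [0.5336, 0.025, 0.1671]
tcp_rot: [[-0.994, 0.001, 0.113], [-0.113, 0.0, -0.994], [-0.001, -1.0, -0.0]]
force: [-0.5, -0.4, 5.3]
grip_width: 0.123
```

```bash
python3 st.py
```

```text
tcp [0.5336 0.025  0.1671] F [-0.49 -0.39  5.34] M [ 0.06   0.071 -0.033] w 0.123 yaw -83.54 qv6 [-0.06   0.051  1.411  0.     1.678  1.398]
```

Request:
jog_arm:
  commands: "0 -0.01 0 0 -0.3 0 1; 0 0 0 0 -0.3 0 1; 0 0 0 0 -0.3 0 1; 0 0 0 0 -0.3 0 1; 0 0 0 0 -0.3 0 1"

```text
t: 19.62
tcp_pos: [0.5336, 0.0251, 0.1672]
tcp_rot: [[-0.965, 0.001, 0.261], [-0.261, 0.0, -0.965], [-0.001, -1.0, 0.0]]
force: [0.2, 0.6, 4.8]
grip_width: 0.125
```

```bash
python3 st.py
```

```text
tcp [0.5336 0.0251 0.1672] F [0.18 0.61 4.83] M [ 0.154  0.039 -0.097] w 0.125 yaw -74.88 qv6 [-0.06   0.051  1.411  0.     1.678  1.247]
```

Request:
jog_arm:
  commands: "0 -0.01 0 0 -0.3 0 1; 0 0 0 0 -0.3 0 1; 0 0 0 0 -0.3 0 1; 0 0 0 0 -0.3 0 1; 0 0 0 0 -0.3 0 1"

```text
t: 20.25
tcp_pos: [0.5336, 0.0251, 0.1674]
tcp_rot: [[-0.915, 0.001, 0.402], [-0.402, 0.0, -0.915], [-0.001, -1.0, 0.0]]
force: [-0.6, 1.3, 5.4]
grip_width: 0.12
```

```bash
python3 st.py; python3 - <<'E'
from h import *
im,d=read_camera("side");im2,_=read_camera("top")
cv2.imwrite("pics/c7.png",np.hstack([cv2.resize(im[130:210,230:310],(400,400),interpolation=2),cv2.resize(im2[170:250,200:280],(400,400),interpolation=2)]))
E
```

```text
tcp [0.5336 0.0251 0.1674] F [-0.6   1.34  5.37] M [ 0.114  0.016 -0.07 ] w 0.12 yaw -66.28 qv6 [-6.000e-02  5.100e-02  1.411e+00  1.000e-03  1.679e+00  1.097e+00]
```

View pics/c7.png

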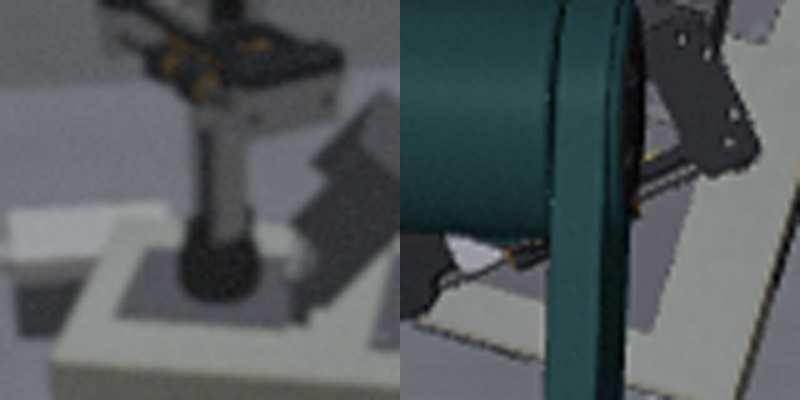

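The side view shows the fingers on the cap at crop (218,240) and the gripper's body clear above the cover. The moment is lower than expected, so I'll check in the depth data that the wing follows the jaws.

```bash
python3 - <<'E'
from h import *
s=read_state()
for n in("side","top"):
    _,d=read_camera(n);w=cloud(n,d);l=(w-s["tcp_pos"])@s["tcp_rot"]
    m=(w[...,2]>.208)&(w[...,2]<.225)&(abs(l[...,0])<.03)&(abs(l[...,2])<.03)
    q=l[m];a=q[abs(q[:,0])>.011]
    print(n,len(q),a[:,[0,2]].round(3).tolist())
E
```

```text
side 72 [[-0.018, 0.006], [-0.018, 0.005], [0.019, -0.003], [0.016, -0.002], [0.015, 0.001], [0.012, 0.003], [-0.017, 0.007], [0.021, -0.005], [0.021, 0.001], [0.02, 0.005], [0.017, 0.005], [0.013, 0.005], [-0.018, 0.006], [0.02, -0.007], [0.023, 0.003], [0.02, 0.005], [0.017, 0.006], [0.014, 0.006], [-0.018, 0.006], [0.021, 0.001], [0.022, 0.008], [0.019, 0.008], [0.012, 0.002], [0.021, 0.001], [0.021, 0.007], [0.017, 0.005], [0.014, 0.007], [0.012, 0.009], [0.021, 0.006]]
top 0 []
```

The wing sits aligned in the tool frame (x ±21 mm, z ±7 mm), so the cap is turning with the jaws. I'll go on.

Request:
jog_arm:
  commands: "0 -0.01 0 0 -0.25 0 1; 0 0 0 0 -0.25 0 1; 0 0 0 0 -0.25 0 1; 0 0 0 0 -0.25 0 1; 0 0 0 0 -0.25 0 1"

```text
t: 21.08
tcp_pos: [0.5336, 0.0251, 0.1675]
tcp_rot: [[-0.858, 0.001, 0.513], [-0.513, 0.0, -0.858], [-0.001, -1.0, 0.0]]
force: [0.9, -0.1, 5.9]
grip_width: 0.123
```

```bash
python3 st.py
```

```text
tcp [0.5336 0.0251 0.1675] F [ 0.86 -0.13  5.87] M [ 0.154  0.019 -0.095] w 0.123 yaw -59.12 qv6 [-6.000e-02  5.100e-02  1.411e+00  1.000e-03  1.679e+00  9.720e-01]
```

Request:
jog_arm:
  commands: "0 -0.01 0 0 -0.25 0 1; 0 0 0 0 -0.25 0 1; 0 0 0 0 -0.2 0 1; 0 0 0 0 -0.2 0 1; 0 0 0 0 -0.2 0 1"

```text
t: 21.7
tcp_pos: [0.5335, 0.0251, 0.1677]
tcp_rot: [[-0.797, 0.001, 0.604], [-0.604, 0.0, -0.797], [-0.001, -1.0, 0.0]]
force: [0.3, 0.7, 5.2]
grip_width: 0.124
```

```bash
python3 st.py
```

```text
tcp [0.5335 0.0251 0.1677] F [0.27 0.74 5.17] M [ 0.101  0.04  -0.055] w 0.124 yaw -52.83 qv6 [-6.000e-02  5.100e-02  1.410e+00  1.000e-03  1.679e+00  8.630e-01]
```

Request:
jog_arm:
  commands: "0 -0.01 0 0 -0.22 0 1; 0 0 0 0 -0.22 0 1; 0 0 0 0 -0.22 0 1; 0 0 0 0 -0.22 0 1; 0 0 0 0 -0.22 0 1"

```text
t: 22.32
tcp_pos: [0.5336, 0.0251, 0.1684]
tcp_rot: [[-0.726, 0.002, 0.688], [-0.688, 0.0, -0.726], [-0.001, -1.0, 0.001]]
force: [-0.9, 1.1, 7.2]
grip_width: 0.125
```

```bash
python3 st.py
```

```text
tcp [0.5336 0.0251 0.1684] F [-0.89  1.13  7.23] M [ 0.061  0.062 -0.018] w 0.125 yaw -46.52 qv6 [-0.06   0.05   1.409  0.     1.68   0.752]
```

Request:
jog_arm:
  commands: "0 -0.01 0 0 -0.2 0 1; 0 0 0 0 -0.2 0 1; 0 0 0 0 -0.2 0 1; 0 0 0 0 -0.2 0 1; 0 0 0 0 -0.2 0 1"

```text
t: 22.95
tcp_pos: [0.5336, 0.0251, 0.1685]
tcp_rot: [[-0.654, 0.002, 0.757], [-0.757, 0.001, -0.654], [-0.001, -1.0, 0.001]]
force: [-0.3, 0.4, 6.6]
grip_width: 0.122
```

```bash
python3 st.py
```

```text
tcp [0.5336 0.0251 0.1685] F [-0.28  0.35  6.59] M [ 0.178  0.057 -0.201] w 0.122 yaw -40.81 qv6 [-6.000e-02  5.100e-02  1.409e+00  1.000e-03  1.680e+00  6.530e-01]
```

The moment is rising, at 0.20 N m after 62°, so I'll use smaller steps.

Request:
jog_arm:
  commands: "0 0 0 0 -0.1 0 1; 0 0 0 0 -0.1 0 1; 0 0 0 0 -0.1 0 1; 0 0 0 0 0 0 1; 0 0 0 0 0 0 1"

```text
t: 23.58
tcp_pos: [0.5337, 0.0252, 0.1685]
tcp_rot: [[-0.631, 0.002, 0.775], [-0.775, 0.001, -0.631], [-0.002, -1.0, 0.001]]
force: [-0.2, 1.8, 6.5]
grip_width: 0.122
```

```bash
python3 st.py; python3 - <<'E'
from h import *
s=read_state();_,d=read_camera("side");w=cloud("side",d);l=(w-s["tcp_pos"])@s["tcp_rot"]
m=(w[...,2]>.208)&(w[...,2]<.225)&(abs(l[...,0])<.03)&(abs(l[...,2])<.03)
q=l[m];a=q[abs(q[:,0])>.011];print(a[:,[0,2]].round(3).tolist())
E
```

```text
tcp [0.5337 0.0252 0.1685] F [-0.24  1.75  6.47] M [ 0.188  0.069 -0.336] w 0.122 yaw -39.16 qv6 [-6.000e-02  5.000e-02  1.409e+00  1.000e-03  1.680e+00  6.240e-01]
[[0.013, -0.002], [0.012, 0.001], [0.011, -0.014], [0.024, -0.002], [0.018, -0.002], [0.021, 0.003], [0.02, 0.006], [0.012, 0.005], [0.012, 0.015], [0.018, -0.007], [0.022, -0.0], [0.018, 0.001], [0.023, 0.008], [0.011, 0.007], [0.022, -0.004], [0.02, -0.001], [0.022, 0.003], [0.021, 0.006], [0.013, 0.005], [0.011, 0.007], [0.023, -0.003], [0.02, -0.002], [0.022, 0.003], [0.02, 0.006], [0.014, 0.005], [0.023, -0.003], [0.02, -0.002], [0.02, 0.002], [0.022, 0.007], [0.016, 0.006], [0.022, 0.01]]
```

Request:
jog_arm:
  commands: "0 0 0 0 -0.1 0 1; 0 0 0 0 -0.05 0 1; 0 0 0 0 0 0 1; 0 0 0 0 0 0 1; 0 0 0 0 0 0 1"

```text
t: 24.25
tcp_pos: [0.5336, 0.0252, 0.1685]
tcp_rot: [[-0.62, 0.002, 0.785], [-0.785, 0.001, -0.62], [-0.002, -1.0, 0.001]]
force: [0.5, 1.4, 7.0]
grip_width: 0.124
```

```bash
python3 st.py
```

```text
tcp [0.5336 0.0252 0.1685] F [0.46 1.4  7.  ] M [ 0.178  0.018 -0.464] w 0.124 yaw -38.32 qv6 [-6.000e-02  5.100e-02  1.409e+00  1.000e-03  1.680e+00  6.090e-01]
```

The moment holds and climbs steeply (0.34 to 0.46 N m in 0.8°), so this is the stop, at about 65°. I'll ease back slightly and lift gently, watching the force.

Request:
jog_arm:
  commands: "0 0 0 0 0.12 0 1; 0 -0.05 0 0 0 0 1; 0 -0.05 0 0 0 0 1; 0 -0.05 0 0 0 0 1; 0 0 0 0 0 0 1"

```text
t: 24.88
tcp_pos: [0.5334, 0.0251, 0.169]
tcp_rot: [[-0.629, -0.001, 0.777], [-0.777, 0.001, -0.629], [0.0, -1.0, -0.001]]
force: [5.4, 1.6, -5.6]
grip_width: 0.121
```

```bash
python3 st.py
```

```text
tcp [0.5334 0.0251 0.169 ] F [ 5.36  1.6  -5.56] M [ 0.41  -1.07  -0.338] w 0.121 yaw -39.01 qv6 [-6.000e-02  5.200e-02  1.406e+00  1.000e-03  1.684e+00  6.210e-01]
```

```bash
python3 - <<'E'
from h import *
im,d=read_camera("side");im2,_=read_camera("top")
cv2.imwrite("pics/c8.png",np.hstack([cv2.resize(im[120:200,235:315],(400,400),interpolation=2),cv2.resize(im2[160:260,195:295],(400,400),interpolation=2)]))
print(cover_fit())
s=read_state();w=cloud("side",d);l=(w-s["tcp_pos"])@s["tcp_rot"]
m=(w[...,2]>.208)&(w[...,2]<.225)&(abs(l[...,0])<.026)&(abs(l[...,2])<.01)
a=l[m];a=a[abs(a[:,0])>.011];print(np.polyfit(a[:,0],a[:,2],1),len(a))
E
```

```text
(487, ((10.923847198486328, 256.3397216796875), (109.81694030761719, 121.43704223632812), 46.82387161254883), array([[-71., 258.],
       [ 18., 175.],
       [ 93., 255.],
       [  4., 338.]], dtype=float32))
[-0.18488547  0.00596997] 28
```

View pics/c8.png

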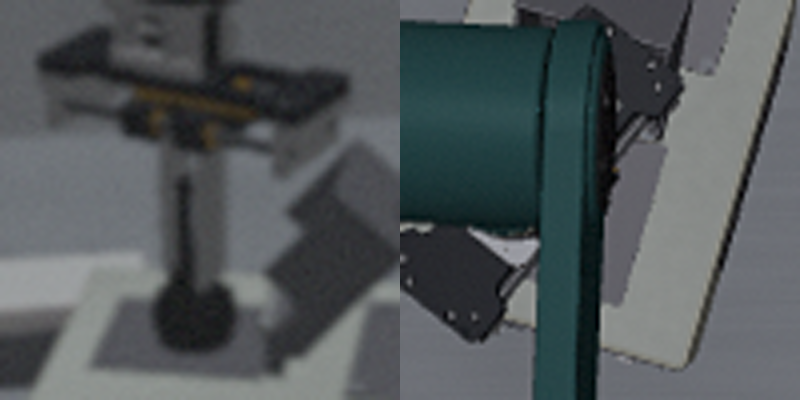

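The body plates hang clear of the cover corner and the cap is still down. I'll take off the upward pull and turn a little further, keeping the moment well under 0.8 N m.

Request:
jog_arm:
  commands: "0 0.1 0 0 0 0 1; 0 0 0 0 -0.12 0 1; 0 0 0 0 -0.08 0 1; 0 0 0 0 0 0 1; 0 0 0 0 0 0 1"

```text
t: 25.65
tcp_pos: [0.5334, 0.025, 0.1688]
tcp_rot: [[-0.614, 0.001, 0.789], [-0.789, 0.0, -0.614], [-0.001, -1.0, 0.0]]
force: [2.3, 3.6, 0.2]
grip_width: 0.122
```

```bash
python3 st.py
```

```text
tcp [0.5334 0.025  0.1688] F [2.31 3.61 0.22] M [ 0.75  -0.787 -0.502] w 0.122 yaw -37.87 qv6 [-0.06   0.051  1.408  0.     1.682  0.601]
```

Request:
jog_arm:
  commands: "0 0 0 0 -0.15 0 1; 0 0 0 0 0 0 1; 0 0 0 0 0 0 1; 0 0 0 0 0 0 1; 0 0 0 0 0 0 1"

```text
t: 26.28
tcp_pos: [0.5333, 0.025, 0.1688]
tcp_rot: [[-0.602, 0.001, 0.799], [-0.799, 0.0, -0.602], [-0.001, -1.0, 0.0]]
force: [4.6, 3.3, 1.5]
grip_width: 0.127
```

```bash
python3 st.py
```

```text
tcp [0.5333 0.025  0.1688] F [4.61 3.33 1.47] M [ 0.718 -0.817 -0.585] w 0.127 yaw -37.0 qv6 [-0.06   0.051  1.408  0.     1.682  0.586]
```

Request:
jog_arm:
  commands: "0 0 0 0 0.25 0 1; 0 0 0 0 0.25 0 1; 0 -0.05 0 0 0 0 1; 0 -0.05 0 0 0 0 1; 0 0 0 0 0 0 1"

```text
t: 26.9
tcp_pos: [0.5331, 0.025, 0.1691]
tcp_rot: [[-0.641, -0.001, 0.768], [-0.768, 0.0, -0.641], [0.001, -1.0, -0.001]]
force: [4.8, 3.4, -4.2]
grip_width: 0.121
```

```bash
python3 st.py
```

```text
tcp [0.5331 0.025  0.1691] F [ 4.77  3.43 -4.23] M [ 0.728 -1.153 -0.181] w 0.121 yaw -39.84 qv6 [-0.06   0.052  1.407  0.     1.685  0.636]
```

Request:
jog_arm:
  commands: "-0.04 0 0.01 0 0 0 1; 0 -0.05 0 0 0 0 1; 0 -0.05 0 0 0 0 1; 0 0 0 0 0 0 1; 0 0 0 0 0 0 1"

```text
t: 27.52
tcp_pos: [0.5325, 0.0251, 0.1717]
tcp_rot: [[-0.641, -0.004, 0.767], [-0.767, -0.0, -0.641], [0.003, -1.0, -0.003]]
force: [0.4, 1.9, -7.5]
grip_width: 0.121
```

```bash
python3 st.py
```

```text
tcp [0.5325 0.0251 0.1717] F [ 0.43  1.91 -7.54] M [ 0.324 -0.009 -0.235] w 0.121 yaw -39.89 qv6 [-5.900e-02  5.200e-02  1.401e+00 -1.000e-03  1.692e+00  6.370e-01]
```

Request:
jog_arm:
  commands: "0 -0.05 0 0 0 0 1; 0 -0.05 0 0 0 0 1; 0 -0.05 0 0 0 0 1; 0 0 0 0 0 0 1; 0 0 0 0 0 0 1"

```text
t: 28.15
tcp_pos: [0.5342, 0.0251, 0.1769]
tcp_rot: [[-0.641, 0.002, 0.767], [-0.767, -0.001, -0.641], [-0.001, -1.0, 0.002]]
force: [-2.0, 0.2, 1.0]
grip_width: 0.122
```

```bash
python3 st.py; python3 - <<'E'
from h import *
_,d=read_camera("side");c=(cloud("side",d)-CT)@RC
m=(abs(c[...,0]+.045)<.03)&(c[...,1]<-.005)&(c[...,1]>-.035)&(c[...,2]>.172)&(c[...,2]<.215)
print(np.histogram(c[m][:,2],np.arange(.172,.216,.004)))
# skirt front (|y|>.018): z extents
k=c[m&(c[...,1]<-.018)];print(np.percentile(k[:,2],[1,5,50,95,99]).round(4))
E
```

```text
tcp [0.5342 0.0251 0.1769] F [-2.01  0.23  1.03] M [-0.012  0.472 -0.003] w 0.122 yaw -39.88 qv6 [-0.059  0.05   1.393 -0.     1.697  0.637]
(array([45,  8,  3, 12, 17, 18, 21, 19, 22, 30,  5]), array([0.172, 0.176, 0.18 , 0.184, 0.188, 0.192, 0.196, 0.2  , 0.204,
       0.208, 0.212, 0.216]))
[0.1721 0.1727 0.1961 0.2108 0.2138]
```

It came free at about 7.5 N: the moment is now zero and the cap is up about 9 mm. I'll lift straight up, then carry it to tray A.

Request:
jog_arm:
  commands: "0 -0.3 0 0 0 0 1; 0 -0.6 0 0 0 0 1; 0 -0.8 0 0 0 0 1; 0 -1 0 0 0 0 1; 0 -1 0 0 0 0 1"

```text
t: 28.82
tcp_pos: [0.5343, 0.0252, 0.2516]
tcp_rot: [[-0.641, 0.002, 0.767], [-0.767, -0.0, -0.641], [-0.001, -1.0, 0.002]]
force: [1.1, -0.4, 0.4]
grip_width: 0.123
```

Request:
jog_arm:
  commands: "0.3 0 0.13 0 0 0 1; 0.7 0 0.28 0 0 0 1; 0.92 0 0.37 0 0 0 1; 0.92 0 0.37 0 0 0 1; 0.92 0 0.37 0 0 0 1"

```text
t: 29.45
tcp_pos: [0.5079, -0.0537, 0.2487]
tcp_rot: [[-0.642, -0.002, 0.767], [-0.767, -0.0, -0.642], [0.001, -1.0, -0.001]]
force: [-0.0, -0.9, -1.2]
grip_width: 0.12
```

```bash
python3 st.py; python3 - <<'E'
from h import *
s=read_state();im,d=read_camera("side");w=cloud("side",d);l=(w-s["tcp_pos"])@s["tcp_rot"]
m=(abs(l[...,0])<.035)&(abs(l[...,2])<.035)&(l[...,1]>-.06)&(l[...,1]<.03)
q=l[m]
for y in np.arange(-.06,.03,.006):
    k=q[(q[:,1]>=y)&(q[:,1]<y+.006)]
    if len(k):print(round(y,3),len(k),"x",k[:,0].min().round(3),k[:,0].max().round(3),"z",k[:,2].min().round(3),k[:,2].max().round(3))
print(cover_fit())
E
```

```text
tcp [ 0.5079 -0.0537  0.2487] F [-0.   -0.94 -1.16] M [-0.073 -0.033 -0.035] w 0.12 yaw -39.94 qv6 [-2.160e-01 -1.000e-03  1.304e+00 -0.000e+00  1.840e+00  4.810e-01]
-0.06 40 x -0.01 0.022 z -0.019 0.019
-0.054 38 x -0.009 0.023 z -0.017 0.021
-0.048 24 x -0.006 0.023 z -0.013 0.018
-0.042 16 x -0.004 0.023 z -0.006 0.012
-0.036 69 x -0.025 0.028 z -0.023 0.025
-0.03 47 x -0.01 0.028 z -0.022 0.027
-0.024 37 x -0.02 0.027 z -0.017 0.026
-0.018 35 x -0.008 0.029 z -0.018 0.027
-0.012 17 x -0.002 0.027 z -0.015 0.025
(480, ((34.75102996826172, 232.7360382080078), (111.8791275024414, 53.625675201416016), 50.354698181152344), array([[-22., 207.],
       [ 20., 173.],
       [ 91., 259.],
       [ 50., 293.]], dtype=float32))
```

The cap hangs upright, its foot about 9 mm above the reported TCP height. The cover stays at about 2.26 rad. I'll carry on to the tray.

Request:
jog_arm:
  commands: "0.95 0 0.39 0 0 0 1; 0.95 0 0.39 0 0 0 1; 0.95 0 0.39 0 0 0 1; 0.95 0 0.39 0 0 0 1; 0.95 0 0.39 0 0 0 1"

```text
t: 30.18
tcp_pos: [0.4775, -0.1503, 0.2491]
tcp_rot: [[-0.641, -0.001, 0.767], [-0.767, 0.001, -0.641], [-0.0, -1.0, -0.001]]
force: [-0.2, -0.8, -0.9]
grip_width: 0.126
```

Request:
jog_arm:
  commands: "0.95 0.3 0.39 0 0 0 1; 0.95 0.7 0.39 0 0 0 1; 0.95 0.8 0.39 0 0 0 1; 0.95 0.8 0.39 0 0 0 1; 0.95 0.8 0.39 0 0 0 1"

```text
t: 30.8
tcp_pos: [0.4465, -0.2482, 0.1806]
tcp_rot: [[-0.641, -0.0, 0.767], [-0.767, 0.001, -0.641], [-0.0, -1.0, -0.001]]
force: [0.0, -0.4, -0.4]
grip_width: 0.126
```

Request:
jog_arm:
  commands: "0.95 0.8 0.37 0 0 0 1; 0.95 0.8 0.37 0 0 0 1; 0.8 0.8 0.33 0 0 0 1; 0.5 0.8 0.2 0 0 0 1; 0.06 0.8 0.03 0 0 0 1"

```text
t: 31.42
tcp_pos: [0.425, -0.3149, 0.1004]
tcp_rot: [[-0.642, 0.0, 0.767], [-0.767, 0.0, -0.642], [-0.0, -1.0, -0.0]]
force: [1.0, 0.5, -0.2]
grip_width: 0.123
```

```bash
python3 st.py; python3 - <<'E'
from h import *
s=read_state();im,d=read_camera("side");w=cloud("side",d)
X,Y,Z=[w[...,i] for i in range(3)]
q=w[(abs(X-.424)<.11)&(abs(Y+.316)<.085)&(Z>.010)&(Z<.026)]
r=cv2.minAreaRect((q[:,:2]*1000).astype(np.float32));print(r)
l=(w-s["tcp_pos"])@s["tcp_rot"]
m=(abs(l[...,0])<.04)&(abs(l[...,2])<.04)&(l[...,1]>-.03)&(l[...,1]<.02)&(Z>.03)
q=w[m];print("cap",np.percentile(q,[1,50,99],axis=0).round(4))
E
```

```text
tcp [ 0.425  -0.3149  0.1004] F [ 0.96  0.5  -0.19] M [ 0.016 -0.037  0.008] w 0.123 yaw -39.93 qv6 [-0.745  0.064  1.53   0.     1.548 -0.048]
((425.04986572265625, -317.7107238769531), (150.6312713623047, 117.10224151611328), 12.253851890563965)
cap [[ 0.4002 -0.3421  0.1088]
 [ 0.4238 -0.3363  0.1205]
 [ 0.45   -0.3183  0.1302]]
```

Request:
jog_arm:
  commands: "0 1 0 0 0 0 1; 0 1 0 0 0 0 1; 0 1 0 0 0 0 1; 0 0.8 0 0 0 0 1; 0 0.4 0 0 0 0 1"

```text
t: 32.1
tcp_pos: [0.425, -0.3138, 0.0166]
tcp_rot: [[-0.641, -0.001, 0.768], [-0.768, 0.001, -0.641], [-0.0, -1.0, -0.001]]
force: [-0.8, -0.3, -0.2]
grip_width: 0.122
```

Request:
jog_arm:
  commands: "0 0.3 0 0 0 0 1; 0 0.2 0 0 0 0 1; 0 0.2 0 0 0 0 1; 0 0.1 0 0 0 0 1; 0 0.1 0 0 0 0 1"

```text
t: 32.72
tcp_pos: [0.4253, -0.3146, -0.0003]
tcp_rot: [[-0.641, 0.0, 0.767], [-0.767, -0.0, -0.641], [0.0, -1.0, 0.001]]
force: [-1.2, 0.6, -0.1]
grip_width: 0.125
```

Request:
jog_arm:
  commands: "0 0.05 0 0 0 0 1; 0 0.04 0 0 0 0 1; 0 0 0 0 0 0 1; 0 0 0 0 0 0 1; 0 0 0 0 0 0 1"

```text
t: 33.35
tcp_pos: [0.4252, -0.3145, -0.0021]
tcp_rot: [[-0.641, 0.0, 0.767], [-0.767, -0.0, -0.641], [0.0, -1.0, 0.0]]
force: [0.9, -0.5, -0.6]
grip_width: 0.123
```

```bash
python3 st.py
```

```text
tcp [ 0.4252 -0.3145 -0.0021] F [ 0.87 -0.51 -0.64] M [ 0.038 -0.049  0.008] w 0.123 yaw -39.88 qv6 [-0.744  0.138  1.662 -0.     1.342 -0.048]
```

Foot at about 6 mm, with no contact yet. I'll creep on.

Request:
jog_arm:
  commands: "0 0.04 0 0 0 0 1; 0 0.04 0 0 0 0 1; 0 0.03 0 0 0 0 1; 0 0 0 0 0 0 1; 0 0 0 0 0 0 1"

```text
t: 33.98
tcp_pos: [0.4252, -0.3145, -0.0044]
tcp_rot: [[-0.641, 0.0, 0.767], [-0.767, -0.0, -0.641], [0.0, -1.0, 0.0]]
force: [-0.0, 0.3, -1.4]
grip_width: 0.125
```

```bash
python3 st.py
```

```text
tcp [ 0.4252 -0.3145 -0.0044] F [-0.    0.34 -1.39] M [-0.021  0.008 -0.056] w 0.125 yaw -39.88 qv6 [-0.744  0.14   1.664 -0.     1.337 -0.048]
```

Request:
jog_arm:
  commands: "0 0.04 0 0 0 0 1; 0 0.04 0 0 0 0 1; 0 0 0 0 0 0 1; 0 0 0 0 0 0 1; 0 0 0 0 0 0 1"

```text
t: 34.6
tcp_pos: [0.4253, -0.3146, -0.005]
tcp_rot: [[-0.641, 0.0, 0.767], [-0.767, -0.001, -0.641], [0.0, -1.0, 0.001]]
force: [-2.2, 1.9, 6.3]
grip_width: 0.127
```

```bash
python3 st.py
```

```text
tcp [ 0.4253 -0.3146 -0.005 ] F [-2.19  1.88  6.33] M [ 0.304  0.309 -0.056] w 0.127 yaw -39.88 qv6 [-0.744  0.141  1.665 -0.     1.335 -0.048]
```

The cap is seated, with 6 N on the tray floor. I'll release gently and rise.

Request:
jog_arm:
  commands: "0 -0.03 0 0 0 0 1; 0 0 0 0 0 0 0.7; 0 0 0 0 0 0 0.5; 0 0 0 0 0 0 0.3; 0 0 0 0 0 0 0.2"
  squeeze: 5

```text
t: 35.22
tcp_pos: [0.4251, -0.3144, -0.0056]
tcp_rot: [[-0.641, -0.0, 0.767], [-0.767, 0.0, -0.641], [0.0, -1.0, -0.0]]
force: [-0.2, -0.4, -0.4]
grip_width: 0.392
```

Request:
jog_arm:
  commands: "0 0 0 0 0 0 0.2; 0 -0.3 0 0 0 0 0.2; 0 -0.6 0 0 0 0 0.2; 0 -1 0 0 0 0 0.2; 0 -1 0 0 0 0 0.2"

```text
t: 35.85
tcp_pos: [0.4254, -0.3147, 0.0542]
tcp_rot: [[-0.641, 0.001, 0.767], [-0.767, -0.001, -0.641], [0.0, -1.0, 0.001]]
force: [0.5, 0.3, -0.9]
grip_width: 0.401
```

Request:
jog_arm:
  commands: "0 -1 0 0 0 0 0.2; 0 -1 0 0 0 0 0.2; 0 -1 0 0 0 0 0.2; 0 -1 0 0 0 0 0.2; 0 0 0 0 0 0 0.2"

```text
t: 36.48
tcp_pos: [0.4264, -0.3156, 0.1356]
tcp_rot: [[-0.641, 0.004, 0.767], [-0.767, -0.004, -0.641], [0.0, -1.0, 0.006]]
force: [-0.2, -0.5, -0.4]
grip_width: 0.397
```

```bash
python3 st.py; python3 - <<'E'
from h import *
print(cover_fit())
im,d=read_camera("side");w=cloud("side",d)
X,Y,Z=[w[...,i] for i in range(3)]
q=w[(abs(X-.425)<.04)&(abs(Y+.315)<.04)&(Z>.007)&(Z<.07)];print("cap",np.percentile(q,[1,50,99],axis=0).round(3))
for l in("tipbox","dishes","reagent"):
    for n in("top","side"):
        _,dd=read_camera(n);ww=cloud(n,dd)
        for r in trace(n,l)[:1]:
            p=ww[r["mask"]];p=p[~np.isnan(p[:,0])];print(l,n,round(r["conf"],2),np.median(p,0).round(3))
im2,_=read_camera("top")
cv2.imwrite("pics/c9.png",np.hstack([cv2.resize(im[140:340,200:400],(400,400),interpolation=2),cv2.resize(im2[130:310,200:380],(400,400),interpolation=2)]))
E
```

```text
tcp [ 0.4264 -0.3156  0.1356] F [-0.2  -0.49 -0.4 ] M [-0.005 -0.051  0.071] w 0.397 yaw -39.88 qv6 [-0.744  0.047  1.477 -0.     1.611 -0.048]
(480, ((34.997406005859375, 233.17764282226562), (110.75587463378906, 53.53396987915039), 50.833858489990234), array([[-21., 207.],
       [ 21., 173.],
       [ 91., 259.],
       [ 49., 293.]], dtype=float32))
cap [[ 0.4   -0.342  0.007]
 [ 0.427 -0.328  0.027]
 [ 0.45  -0.298  0.051]]
tipbox top 0.76 [0.468 0.318 0.071]
tipbox side 0.64 [ 0.601 -0.068  0.167]
dishes top 0.83 [0.661 0.338 0.047]
reagent top 0.85 [ 0.668 -0.309  0.095]
reagent side 0.71 [ 0.672 -0.341  0.074]
```

View pics/c9.png

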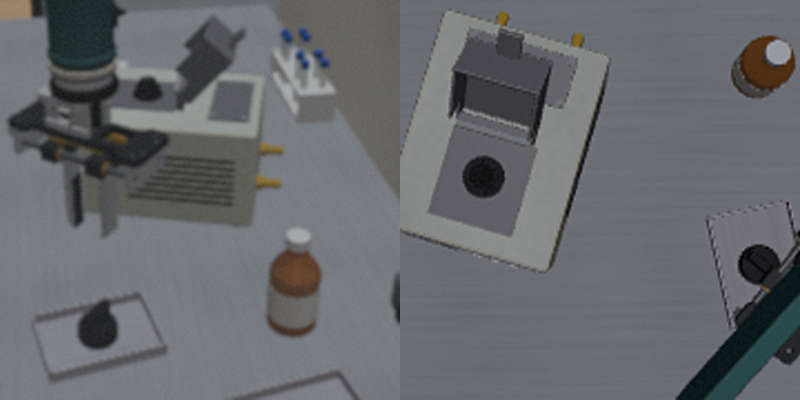

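The cap stands upright in the tray at left crop (98,325), wing up. The neck is open at right crop (484,177), and the cover is laid back at about 2.26 rad. The tip box, dishes and bottle read the same as at the start, and the gripper is clear of everything. I'll hand the job in.

```bash
python3 -c "
from cell import *
print(finish_job())"
```

```text
the job is handed in; nothing more can be done
None
```

The job is handed in, at about 37 s of the 72 s. The cover is swung back, and the cap is off and standing upright, wing up, in the tray nearest the base.

- **Cover:** I swung it up by its tab, then pressed it further back with shut fingers. It was about 2.26 rad at the last check and had not moved since.
- **Cap:** I turned it about 65° anticlockwise until the moment held and climbed steeply. The highest I read was 0.59 N m, between moves. My first lift at 5.6 N did not free it, so I turned it slightly further, eased it back and recentred. It then came off at about 7.5 N.
- **Placing:** I lowered it until it touched the tray floor with about 6 N, then released it and rose clear.
- **Other items:** The tip box, dishes and bottle were within about 2 mm of their starting readings in the top view, and nothing touched the robot.

**Disagreements:**
- The reported TCP lay about 40 mm below the real fingertips. I allowed for this throughout.
- The moment while the cap turned freely was only about 0.1 N m, not the stated 0.3.
- The last side-view detection of the tip box was a misdetection on the chiller, so I relied on the top view there. The side view did not find the dishes either.

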